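# Scoop the flare nuts, pour them under the shelf, send the wash tray out

### The job

Collect all the brass flare nuts lying on the bench into the steel scoop, then tip them out of the scoop into the wash tray while the tray stands at its filling station under the low clear shelf, without bumping the shelf or disturbing the things on it and around. Lay the empty scoop back flat on its rubber mat the way it lay before, and push the tray carrier along its rail until it drops into the next detent, clear of the shelf.

Things in the scene. Friction and masses are not known exactly. Their poses are not given: they have to be found in the camera images.
- nut1_center (a point): centre of a brass flare nut: a plain hexagonal prism 24 mm across flats (27.7 mm across corners), 26 mm tall, about 35 g; z along its height, x at right angles to one pair of flats. It starts standing upright on the bench; four to six of the six nuts are present (None if absent).
- nut2_center (a point): centre of a brass flare nut: a plain hexagonal prism 24 mm across flats (27.7 mm across corners), 26 mm tall, about 35 g; z along its height, x at right angles to one pair of flats. It starts standing upright on the bench; four to six of the six nuts are present (None if absent).
- nut3_center (a point): centre of a brass flare nut: a plain hexagonal prism 24 mm across flats (27.7 mm across corners), 26 mm tall, about 35 g; z along its height, x at right angles to one pair of flats. It starts standing upright on the bench; four to six of the six nuts are present (None if absent).
- nut4_center (a point): centre of a brass flare nut: a plain hexagonal prism 24 mm across flats (27.7 mm across corners), 26 mm tall, about 35 g; z along its height, x at right angles to one pair of flats. It starts standing upright on the bench; four to six of the six nuts are present (None if absent).
- nut5_center (a point): centre of a brass flare nut: a plain hexagonal prism 24 mm across flats (27.7 mm across corners), 26 mm tall, about 35 g; z along its height, x at right angles to one pair of flats. It starts standing upright on the bench; four to six of the six nuts are present (None if absent).
- nut6_center (a point): centre of a brass flare nut: a plain hexagonal prism 24 mm across flats (27.7 mm across corners), 26 mm tall, about 35 g; z along its height, x at right angles to one pair of flats. It starts standing upright on the bench; four to six of the six nuts are present (None if absent).
- scoop_grip (a point): grip point: middle of the cross-section (18 mm wide in y, 24 mm tall in z) of the scoop's straight black handle. x points along the handle to the pan, z up when the scoop lies flat; it is then 32 mm above the scoop's underside. The handle is parallel to x, from 55 mm behind to 92 mm ahead of this point, with a 22 mm foot under its rear end. The loaded pan is heavy at the front: grip firmly (80 N or more).
- scoop_pan (a point): centre of the inner floor of the scoop's steel pan, axes as scoop_grip, at +140 mm x and -27 mm z from it. The pan is a trough along x: flat floor 90 mm long (x), 50 mm wide (y), 5 mm above the underside; long sides slope up at 30 degrees to lips at y = +-63 mm, 23 mm above the floor; upright end walls, outer faces at x = +-48 mm, 25 mm high.
- mat_mark (a point): spot on top of the scoop's grey rubber mat (280 mm in x by 150 mm in y, 3 mm thick, fixed) where the centre of the pan's underside lies at the start; x as the scoop's x at the start, z up. The middle of the mat is at x = -65 mm from here.
- tray_in (a point): centre of the inner floor of the square steel wash tray on the carrier: inside 124 mm by 124 mm, walls 3 mm thick, rim 33 mm above this point; it moves with the carrier. x points away from the robot's side of the rail, z up. The carrier travels along -y of these axes.
- carrier (a joint): travel of the carrier along its rail in m, along -y of tray_in: 0 = filling station under the shelf (start), 0.180 = next station, clear of the shelf. Both have a spring ball detent that centres the carrier from within about 4 mm; about 5 N pushes it out. The rail goes on 20 mm beyond the second station to an end stop.
- carrier_post (a point): centre of the top of the carrier's push post: an upright square black post, 20 mm by 20 mm, 56 mm tall (from 32 mm to 88 mm above the bench), fixed to the carrier 150 mm in front (-x of tray_in) of the tray's centre, outside the shelf; axes as tray_in.
- shelf_edge (a point): middle of the lower front edge of the clear shelf, 195 mm above the bench, axes as tray_in. The board reaches 180 mm to +x from here, y +-125 mm, 10 mm thick; its two posts (16 mm square) stand at x = +170, y = +-117 mm. At the filling station the tray's centre is at x = +70, y = -15 mm from here, wholly under the shelf.
- oil_bottle: white plastic bottle, 54 mm across, 120 mm tall, standing on the shelf; origin under its base. Leave alone.
- spray_can: can, 52 mm across, 110 mm tall, standing on the shelf; origin under its base. Leave alone.
- wrench: steel wrench, 180 mm long, lying on the far side of the bench; origin at its underside. Leave alone.
- tape_roll: roll of white tape, 80 mm across, 25 mm high, lying on the far side of the bench; origin under its centre. Leave alone.
- shelf: the clear shelf over the filling station with its posts, fixed; origin on the bench under the tray's centre at the filling station, axes as tray_in.
- scoop: the steel scoop, about 0.22 kg empty; origin under the pan's centre, 5 mm below scoop_pan, same axes. Its sheet is polished: nuts slide on slopes of about 14 degrees or more, so they run out over a lip when the scoop is rolled about its handle's axis by about 55 degrees, to either side.
Not all that is in view belongs to the job. What is shaped like the part that bears nut3_center but purple is not meant. Leave any purple look-alike of the part that bears nut2_center alone.

How it is judged:
On the way, in this order (a step that is already met when the one before it is completed fails the run):
1. all the nuts lie in the scoop's pan (x of nut1_center in the frame of scoop_pan between -0.045 and 0.045 m and y of nut1_center in the frame of scoop_pan between -0.06 and 0.06 m and z of nut1_center in the frame of scoop_pan between 0 and 0.06 m and x of nut2_center in the frame of scoop_pan between -0.045 and 0.045 m and y of nut2_center in the frame of scoop_pan between -0.06 and 0.06 m and z of nut2_center in the frame of scoop_pan between 0 and 0.06 m and x of nut3_center in the frame of scoop_pan between -0.045 and 0.045 m and y of nut3_center in the frame of scoop_pan between -0.06 and 0.06 m and z of nut3_center in the frame of scoop_pan between 0 and 0.06 m and x of nut4_center in the frame of scoop_pan between -0.045 and 0.045 m and y of nut4_center in the frame of scoop_pan between -0.06 and 0.06 m and z of nut4_center in the frame of scoop_pan between 0 and 0.06 m and x of nut5_center in the frame of scoop_pan between -0.045 and 0.045 m and y of nut5_center in the frame of scoop_pan between -0.06 and 0.06 m and z of nut5_center in the frame of scoop_pan between 0 and 0.06 m and x of nut6_center in the frame of scoop_pan between -0.045 and 0.045 m and y of nut6_center in the frame of scoop_pan between -0.06 and 0.06 m and z of nut6_center in the frame of scoop_pan between 0 and 0.06 m), for 0.2 s.
2. all the nuts lie in the tray while the carrier is still at the filling station under the shelf (x of nut1_center in the frame of tray_in between -0.062 and 0.062 m and y of nut1_center in the frame of tray_in between -0.062 and 0.062 m and z of nut1_center in the frame of tray_in between 0 and 0.055 m and x of nut2_center in the frame of tray_in between -0.062 and 0.062 m and y of nut2_center in the frame of tray_in between -0.062 and 0.062 m and z of nut2_center in the frame of tray_in between 0 and 0.055 m and x of nut3_center in the frame of tray_in between -0.062 and 0.062 m and y of nut3_center in the frame of tray_in between -0.062 and 0.062 m and z of nut3_center in the frame of tray_in between 0 and 0.055 m and x of nut4_center in the frame of tray_in between -0.062 and 0.062 m and y of nut4_center in the frame of tray_in between -0.062 and 0.062 m and z of nut4_center in the frame of tray_in between 0 and 0.055 m and x of nut5_center in the frame of tray_in between -0.062 and 0.062 m and y of nut5_center in the frame of tray_in between -0.062 and 0.062 m and z of nut5_center in the frame of tray_in between 0 and 0.055 m and x of nut6_center in the frame of tray_in between -0.062 and 0.062 m and y of nut6_center in the frame of tray_in between -0.062 and 0.062 m and z of nut6_center in the frame of tray_in between 0 and 0.055 m and value of joint carrier below 0.012 m), for 0.2 s.
At the end, for the whole second after the job is handed in: every nut lies in the tray; the carrier is in the second detent (0.180 m, within 6 mm); the empty scoop lies flat (within 0.08 rad) on its mat, pan within 40 mm of its first spot and handle within 60 mm of its first line; all at rest (x of nut1_center in the frame of tray_in between -0.062 and 0.062 m and y of nut1_center in the frame of tray_in between -0.062 and 0.062 m and z of nut1_center in the frame of tray_in between 0 and 0.055 m and x of nut2_center in the frame of tray_in between -0.062 and 0.062 m and y of nut2_center in the frame of tray_in between -0.062 and 0.062 m and z of nut2_center in the frame of tray_in between 0 and 0.055 m and x of nut3_center in the frame of tray_in between -0.062 and 0.062 m and y of nut3_center in the frame of tray_in between -0.062 and 0.062 m and z of nut3_center in the frame of tray_in between 0 and 0.055 m and x of nut4_center in the frame of tray_in between -0.062 and 0.062 m and y of nut4_center in the frame of tray_in between -0.062 and 0.062 m and z of nut4_center in the frame of tray_in between 0 and 0.055 m and x of nut5_center in the frame of tray_in between -0.062 and 0.062 m and y of nut5_center in the frame of tray_in between -0.062 and 0.062 m and z of nut5_center in the frame of tray_in between 0 and 0.055 m and x of nut6_center in the frame of tray_in between -0.062 and 0.062 m and y of nut6_center in the frame of tray_in between -0.062 and 0.062 m and z of nut6_center in the frame of tray_in between 0 and 0.055 m and value of joint carrier between 0.174 and 0.186 m and horizontal distance between scoop_pan and mat_mark below 0.04 m and angle between scoop's own z axis and vertical below 0.08 rad and y of scoop_grip in the frame of mat_mark between -0.06 and 0.06 m and x of scoop_grip in the frame of mat_mark below -0.07 m and height (world z) of scoop below 0.008 m and linear speed of each of nut1, nut2, nut3, nut4, nut5, nut6, scoop below 0.02 m/s); the robot touches nothing.
It fails at once if the scoop bumps the shelf (over 8 N) (contact force between scoop and shelf above 8 N).
It fails at once if the robot bumps the shelf (over 8 N) (contact force between any of the arm, the fingers and shelf above 8 N).
It fails at once if a bystander (bottle, can, wrench or tape roll) is moved more than 30 mm (distance of any of oil_bottle, spray_can, wrench, tape_roll from where it was at the start of the episode above 0.03 m).
Of nut1, nut2, nut3, nut4, nut5, nut6 only 4 to 6 are there at a start; the rules pass over those that are not, and their reading is None.
At some moment in a run one of nut1, nut2, nut3, nut4, nut5, nut6 may be knocked a few centimetres aside while the robot is not near it.
It also fails if it takes over 192 s, if anything falls off the work surface, if the arm or the gripper's body presses on something with over 40 N, if the wrist force passes 120 N, or if a joint passes its speed limit or range.

### The arm

A 7-joint arm with a two-finger parallel gripper is mounted at the origin on the work surface. World frame = base frame: x ahead of the robot, y to its left, z up, the work surface at z = 0. Lengths are in m, angles in rad, forces in N, time in s.
With the tool pointing down it reaches from about 0.4 to 0.9 m from the base axis. Payload 5.6 kg.
Tool frame: the origin (TCP) lies midway between the tips of the shut fingers; the grasp point (between the pads) lies 19 mm behind it; z points along the fingers, y is the line along which they close (so a half turn about z gives the same grasp; the last joint's range is limited). The gripper opens to 92 mm and grips with 3 to 60 N. Pads are 20 mm wide; open, the fingers measure 128 mm over their backs; the gripper's body (75 mm by 189 mm) begins 69 mm behind the grasp point.
Start: joints at [1.119, 0.468, -0.012, 1.603, 0.006, 1.071, -0.056], TCP at [0.258, -0.596, 0.215] pointing down, gripper open.
Joint ranges: [-2.53, 2.53], [-0.31, 2.02], [-1.57, 1.55], [0.28, 2.44], [-1.29, 4.43], [0.15, 1.84], [-2.92, 2.92]. Speed limits (rad/s): [2.57, 2.57, 3.14, 3.14, 3.14, 3.14, 3.14].

### API

Orientations are given as a 3x3 rotation matrix whose columns are the frame's x, y, z axes.
In Python, from station import env, effector, solver, viewer, workorder, search_frame, tip_of gives the robot as it stands. Calls block until the motion is done:
- env.reach(position, orientation): joint-space move of the TCP to a pose.
- env.movel(position, frame=None, rate=0.15): straight line of the TCP; frame=None keeps the orientation; rate is the mean speed in m/s.
- env.goto_joints(angles): joint-space move.
- effector.release() and effector.grasp(squeeze=None): open the fingers fully, or close them until they stop; squeeze is the grip in N (None keeps the last).
- env.pause(seconds).
- solver.inverse_kinematics(position, orientation): joint angles nearest the present ones, or None.
- env.sense(): the state.
- viewer.read_camera(name): name is "scene" or "top" or "wrist"; returns (picture, depth): 400x640x3 uint8, red, green, blue; 400x640 float32, m along the optical axis (not along the pixel's ray), 0 where there is no reading.
- viewer.camera_info(name): a dict with "intrinsics" (3x3 intrinsics, pixels), "eye" and "rotation" of the camera in the world; the wrist camera has in their place "T_tool_cam" (4x4, takes a point from camera to tool coordinates, whose origin is the TCP and whose axes are the flange's). Camera axes: x right, y up, looking along -z (the intrinsics and any distortion apply to the point x, -y, -z); pixel columns grow to the right and rows downward; lengths in m; the calibration is good to about 2 mm. A picture is of the moment at which its call begins: read the wrist's pose just before it. camera_info takes no time and is no camera call.
A pose or a line that the arm cannot do raises env.PlanningError and nothing moves.
- workorder.finish_job(): hands the job in; it is judged then, once.
Trained networks look in the newest picture that a camera, given by its name, has taken for a name from the list of things; names that differ only in an ending like _2 or _b are one class to them, and where a whole thing is asked for, a point or a joint stands for the part that bears it (a point fixed in the world has none). Each returns a list of dicts, best first, with "score" (0 to 1); they miss things now and then, are a little off and sometimes report something else, mostly with a low value. They report only what shows in the picture. A call takes as long as a camera call. They do not tell look-alikes from the thing itself.
- search_frame(camera, name): "at" ([x, y, z] in m, in world coordinates, good to about 4 mm: the middle of the surface that is visible of it).
- tip_of(camera, name): "at" ([x, y, z] in m, in world coordinates, good to about 4 mm: a listed point, or the origin of a listed thing).
The state is a dict: "t": time; "joint_positions": joint angles; "joint_velocities": joint speeds; "tau": joint torques, N m; "ee_pos": TCP position; "tcp_rot": TCP orientation; "wrist_force": force on the tool from outside, world axes, zero at the start; "moment": the same for the moment, N m; "gripper_width": finger opening in m; "grasp_force": force on a finger pad.
Only numpy, scipy, OpenCV 4.12 (cv2) and the standard library are available. Lean on these libraries where they do the work, as an engineer would, in place of code of your own. Each camera call takes 0.05 s, during which the arm holds its last target. There are 200 camera calls.

## Working session

There is one attempt and no reset: what is moved stays moved. The work goes in short steps, each a Python script; the robot and the scene stay as the last script left them, time stands still between calls to the robot, and variables do not carry over. Pictures are saved under pics/ and viewed, at most 14 in all, crops included, and the job is handed in when it is done.

```bash
ls; mkdir -p pics
python3 - <<'E'
from station import *
import cv2,numpy as np
for c in ("scene","top"):
    p,d=viewer.read_camera(c); cv2.imwrite(f"pics/{c}0.png",p[:,:,::-1])
    i=viewer.camera_info(c); print(c,np.round(i["eye"],3).tolist(),np.round(i["rotation"],3).tolist(),np.round(i["intrinsics"],1).tolist(),[k for k in i])
    for n in ("nut1_center","scoop_grip","scoop_pan","mat_mark","tray_in","carrier_post","shelf_edge","carrier","oil_bottle","spray_can","wrench","tape_roll"):
        try: print(n,[(np.round(r["at"],3).tolist(),round(r["score"],2)) for r in tip_of(c,n)])
        except Exception as e: print(n,repr(e))
s=env.sense();print(s["t"],s["gripper_width"])
E
```

```text
pics
scene [1.274, -0.754, 0.9] [[0.739, -0.4, 0.542], [0.674, 0.455, -0.582], [-0.014, 0.796, 0.606]] [[432.9, 0.0, 327.7], [0.0, 432.9, 193.4], [0.0, 0.0, 1.0]] ['intrinsics', 'eye', 'rotation']
nut1_center [([0.603, -0.294, 0.015], 0.4)]
scoop_grip [([0.438, -0.107, 0.034], 0.96), ([0.6, -0.366, 0.012], 0.69)]
scoop_pan [([0.577, -0.13, 0.01], 0.6)]
mat_mark [([0.578, -0.129, 0.004], 0.64)]
tray_in [([0.6, 0.269, 0.026], 0.74)]
carrier_post [([0.453, 0.258, 0.088], 0.86), ([0.665, 0.351, 0.206], 0.39)]
shelf_edge [([0.531, 0.28, 0.196], 0.93)]
carrier ValueError('it knows: carrier_post, mat_mark, nut1_center, nut2_center, nut3_center, nut4_center, nut5_center, nut6_center, oil_bottle, scoop, scoop_grip, scoop_pan, shelf, shelf_edge, spray_can, tape_roll, tray_')
oil_bottle [([0.664, 0.351, 0.205], 0.89)]
spray_can [([0.68, 0.256, 0.206], 0.67)]
wrench [([0.773, -0.101, -0.003], 0.96)]
tape_roll [([0.77, 0.058, -0.001], 0.83)]
top [0.457, -0.03, 1.592] [[0.022, 0.994, -0.108], [-1.0, 0.023, 0.006], [0.009, 0.108, 0.994]] [[464.8, 0.0, 318.7], [0.0, 464.8, 202.0], [0.0, 0.0, 1.0]] [
[... 172 characters left out ...]
-0.394, 0.014], 0.28), ([0.579, -0.13, 0.003], 0.17)]
mat_mark [([0.576, -0.13, 0.003], 0.58), ([0.439, -0.105, 0.038], 0.18)]
tray_in []
carrier_post [([0.45, 0.257, 0.084], 0.78), ([0.528, 0.281, 0.195], 0.57)]
shelf_edge [([0.532, 0.282, 0.196], 0.71)]
carrier ValueError('it knows: carrier_post, mat_mark, nut1_center, nut2_center, nut3_center, nut4_center, nut5_center, nut6_center, oil_bottle, scoop, scoop_grip, scoop_pan, shelf, shelf_edge, spray_can, tape_roll, tray_')
oil_bottle [([0.661, 0.345, 0.203], 0.58)]
spray_can [([0.678, 0.261, 0.203], 0.74)]
wrench [([0.774, -0.1, -0.001], 0.77)]
tape_roll [([0.77, 0.058, -0.001], 0.76), ([0.578, -0.131, 0.004], 0.64)]
1.2 0.09171624525617995
```

View pics/top0.png

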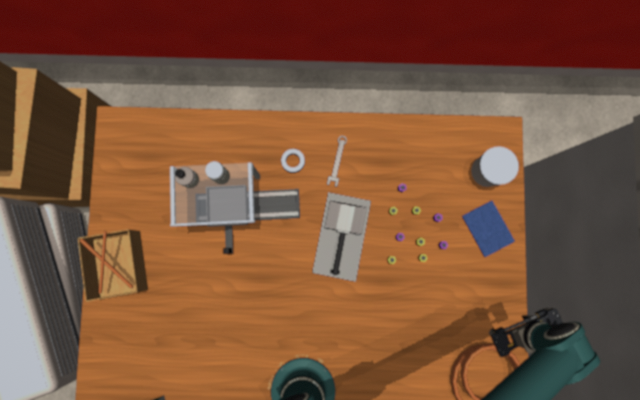

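View pics/scene0.png

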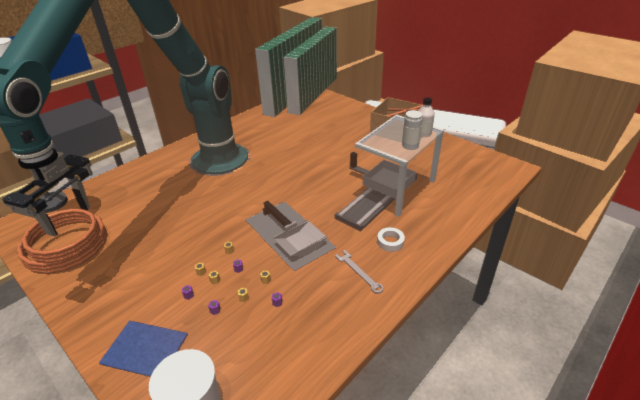

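The top view shows five brass nuts at px (393,211), (416,211), (421,241), (392,260) and (423,258). The four purple look-alikes at (402,188), (437,217), (399,237) and (443,245) are not wanted. Scoop is at (342,235), and the tray is under the shelf at (227,203) with its post at (229,250). I'll confirm the nuts in a closer wrist view.

```bash
cat > h.py <<'E'
from station import *
import cv2, numpy as np
from scipy.spatial.transform import Rotation as R
DOWN=np.diag([1.,-1,-1])
def down(a): # tool closing axis y at world angle a
    y=np.array([np.cos(a),np.sin(a),0]); z=np.array([0,0,-1.]); return np.column_stack([np.cross(y,z),y,z])
def cloud(cam):
    s=env.sense(); p,d=viewer.read_camera(cam); i=viewer.camera_info(cam)
    K=np.array(i["intrinsics"])
    if cam=="wrist":
        T=np.eye(4);T[:3,:3]=s["tcp_rot"];T[:3,3]=s["ee_pos"];T=T@np.array(i["T_tool_cam"])
        Rm,e=T[:3,:3],T[:3,3]
    else: Rm,e=np.array(i["rotation"]),np.array(i["eye"])
    v,u=np.mgrid[:d.shape[0],:d.shape[1]]
    c=np.stack([(u-K[0,2])/K[0,0]*d,-(v-K[1,2])/K[1,1]*d,-d],-1)
    return p,d,c@Rm.T+e,K
def blobs(cam,lo,hi,zmin=.018,zmax=.034):
    """coloured blobs of top-face pixels: (xyz centre, hex flat-normal angle, px, n)"""
    p,d,X,K=cloud(cam); h=cv2.cvtColor(p,cv2.COLOR_RGB2HSV)
    m=(cv2.inRange(h,lo,hi)>0)&(d>0)&(X[...,2]>zmin)&(X[...,2]<zmax)
    n,l,st,ce=cv2.connectedComponentsWithStats(m.astype(np.uint8)); out=[]
    for k in range(1,n):
        if st[k,4]<12: continue
        P=X[l==k]; hull=cv2.convexHull(P[:,:2].astype(np.float32))[:,0]
        c=(hull.max(0)+hull.min(0))/2; 
        a=np.radians(np.arange(0,60,1)); best=None
        W=[]
        for t in a:
            w=[np.ptp(hull@np.array([np.cos(t+q),np.sin(t+q)])) for q in (0,np.pi/3,2*np.pi/3)]
            W.append(np.mean(w))
        t=a[int(np.argmin(W))]
        mid=sum(((hull@u).max()+(hull@u).min())/2*u for u in [np.array([np.cos(t+q),np.sin(t+q)]) for q in (0,np.pi/3,2*np.pi/3)])*2/3
        out.append((np.r_[mid,np.median(P[:,2])],t,ce[k].round().tolist(),int(st[k,4]),min(W),max(W)))
    return p,out
BR=((18,60,60),(40,255,255)); PU=((120,60,30),(165,255,255))
E
python3 - <<'E'
from h import *
for nm,c in(("brass",BR),("purple",PU)):
    p,o=blobs("top",*c,zmin=.0,zmax=.05)
    for b in o: print(nm,b[0].round(3),b[2],b[3])
s=env.sense(); print(np.round(s["tcp_rot"],2).tolist())
env.reach([.575,-.32,.30],down(-np.pi/2)) if solver.inverse_kinematics([.575,-.32,.30],down(-np.pi/2)) is not None else print("no")
for nm,c in(("brass",BR),("purple",PU)):
    p,o=blobs("wrist",*c,zmin=.0,zmax=.05)
    for b in o: print(nm,b[0].round(3),round(np.degrees(b[1])),b[2],b[3],np.round(b[4:],4))
cv2.imwrite("pics/w1.png",p[:,:,::-1]); s=env.sense(); print(s["t"],s["joint_positions"],s["ee_pos"])
i=viewer.camera_info("wrist");print(np.round(i["T_tool_cam"],3),i["intrinsics"])
E
```

```text
brass [ 0.605 -0.294  0.024] [393.0, 210.0] 57
brass [ 0.609 -0.373  0.025] [416.0, 210.0] 56
brass [ 0.504 -0.388  0.025] [420.0, 241.0] 56
brass [ 0.448 -0.396  0.024] [422.0, 257.0] 55
brass [ 0.437 -0.291  0.024] [391.0, 260.0] 53
brass [0.412 0.595 0.002] [129.0, 262.0] 14
brass [0.329 0.641 0.003] [114.0, 286.0] 25
brass [0.32  0.602 0.002] [126.0, 289.0] 15
purple [ 0.685 -0.322  0.026] [401.0, 187.0] 40
purple [ 0.585 -0.446  0.025] [437.0, 217.0] 45
purple [ 0.516 -0.315  0.025] [399.0, 236.0] 40
purple [ 0.492 -0.462  0.025] [443.0, 245.0] 40
[[0.92, 0.4, -0.0], [0.4, -0.92, -0.0], [-0.0, 0.0, -1.0]]
brass [ 0.602 -0.371  0.027] 59 [357.0, 147.0] 231 [0.0273 0.0296]
brass [ 0.6   -0.289  0.027] 11 [299.0, 149.0] 222 [0.0278 0.0294]
brass [ 0.494 -0.386  0.027] 32 [365.0, 220.0] 234 [0.0319 0.0341]
brass [ 0.438 -0.394  0.027] 57 [369.0, 254.0] 233 [0.0334 0.035 ]
brass [ 0.434 -0.285  0.027] 17 [299.0, 258.0] 212 [0.0292 0.0305]
purple [ 0.682 -0.32   0.027] 39 [321.0, 87.0] 225 [0.0252 0.0278]
purple [ 0.579 -0.447  0.026] 41 [409.0, 163.0] 251 [0.0291 0.0311]
purple [ 0.51  -0.314  0.027] 51 [317.0, 209.0] 220 [0.0297 0.0317]
purple [ 0.49  -0.461  0.026] 56 [416.0, 223.0] 215 [0.0244 0.026 ]
2.9833 [ 0.50476915  0.41832496 -0.06338453  1.48095325  0.02782897  1.24371812
 -1.13525473] [ 0.57401138 -0.32154528  0.29969043]
[[-0.     0.967  0.254  0.07 ]
 [ 1.     0.     0.001 -0.   ]
 [ 0.001  0.254 -0.967 -0.171]
 [ 0.     0.     0.     1.   ]] [[324.61380494   0.         322.00713405]
 [  0.         324.61380494 201.92527914]
 [  0.           0.           1.        ]]
```

View pics/w1.png

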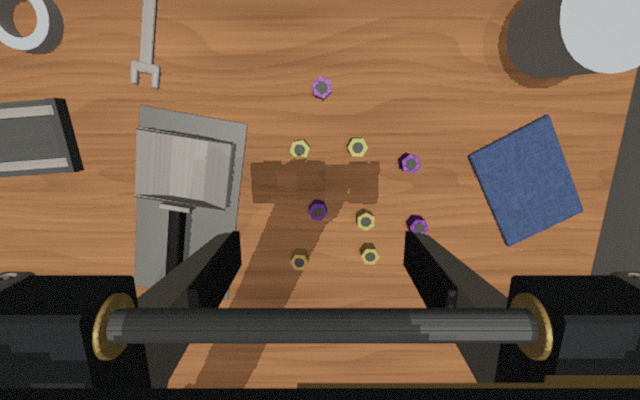

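The wrist view confirms five brass nuts at (299,149), (357,147), (365,220), (369,254) and (299,258). The purple ones at (321,87), (409,163), (317,209) and (416,223) are look-alikes, which I'll leave. I'll start with the first nut, taking a close view at the hover.

```bash
cat >> h.py <<'E'
YAW=np.arctan2(-.025,.137); PAN=np.array([.577,-.130]); 
SLOTS=[(28,-13),(28,13),(0,-13),(0,13),(-28,0)]
NUTS=np.array([[.600,-.289],[.602,-.371],[.434,-.285],[.438,-.394],[.494,-.386]])
PURP=np.array([[.682,-.32],[.579,-.447],[.51,-.314],[.49,-.461]])
def pan_xy(s): return PAN+R.from_euler('z',YAW).as_matrix()[:2,:2]@(np.array(s)/1000)
def clear(c,a,obs):
    v=obs-c; u=np.array([np.cos(a),np.sin(a)]); al=np.abs(v@u); tr=np.abs(v@np.array([-u[1],u[0]]))
    dx=np.maximum(np.maximum(37-al*1e3,al*1e3-66),0); dy=np.maximum(tr*1e3-13,0)
    return (np.hypot(dx,dy)-14).min() if len(obs) else 99
def go(xy,z,a):
    q0=env.sense()["joint_positions"]; best=None
    for k in (0,np.pi):
        q=solver.inverse_kinematics([*xy,z],down(a+k))
        if q is not None:
            c=np.abs(np.array(q)-q0).max()
            if best is None or c<best[0]: best=(c,k)
    env.reach([*xy,z],down(a+best[1])); return a+best[1]
def fetch(c0,slot,save=None):
    effector.release()
    go(c0,.14,YAW+np.pi/2); env.pause(.3)
    p,o=blobs("wrist",*BR,zmin=.022)
    if save: cv2.imwrite(save,p[:,:,::-1])
    o=[b for b in o if abs(b[0][1]+.35)<.2 and b[0][1]<-.21]
    b=min(o,key=lambda b:np.hypot(*(b[0][:2]-c0))); c=b[0][:2]
    if np.hypot(*(c-c0))>.02: print("moved?",c); 
    obs=np.array([x[0][:2] for x in o if x is not b]+[n for n in NUTS if np.hypot(*(n-c))>.025 and np.hypot(*(n-c0))>.025]+list(PURP))
    cand=[(clear(c,b[1]+k*np.pi/3,obs),b[1]+k*np.pi/3) for k in range(3)]
    cl,a=max(cand)
    print("nut",c.round(4),"ang",round(np.degrees(b[1])),"W",np.round(b[4:],4),"clear",np.round([x[0] for x in cand],0),b[2])
    if cl<2: print("tight"); return False
    a=go(c,.10,a); env.movel([*c,.006],rate=.1); effector.grasp(30); w=env.sense()["gripper_width"]
    env.movel([*c,.13],rate=.25); w2=env.sense()["gripper_width"]; print("width",w,w2)
    if not .02<w2<.032: return False
    t=pan_xy(slot); go(t,.13,YAW+np.pi/2); env.movel([*t,.046],rate=.15); env.pause(.2); effector.release(); env.pause(.2); env.movel([*t,.13],rate=.3)
    print("t",env.sense()["t"]); return True
E
python3 - <<'E'
from h import *
fetch(NUTS[0],SLOTS[0],"pics/w2.png")
p,d=viewer.read_camera("wrist");cv2.imwrite("pics/w3.png",p[:,:,::-1])
E
```

```text
nut [ 0.6017 -0.2911] ang 11 W [0.024  0.0267] clear [14.  2. 16.] [323.0, 195.0]
width 0.02379428398356375 0.02408073405232439
t 11.375
```

```bash
python3 -c "
import cv2,numpy as np
a=cv2.imread('pics/w2.png');b=cv2.imread('pics/w3.png')
cv2.imwrite('pics/c1.png',np.vstack([cv2.resize(a,(480,300)),cv2.resize(b,(480,300))]))"
```

```text
(no output)
```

View pics/c1.png

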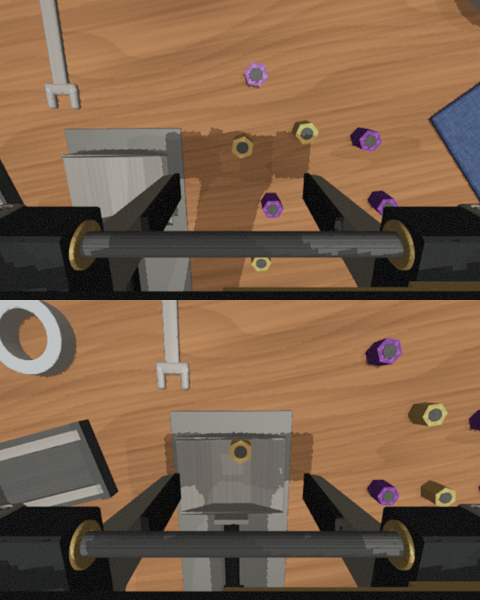

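The upper view shows the target brass nut at (242,147) with the purple one at (272,208) untouched. The lower view shows that nut standing in the pan at (240,452). Fetching the other four now.

Run:
```python
from h import *
todo=list(range(1,5))
for k in (1,2,3,4):
    if not fetch(NUTS[k],SLOTS[k]): print("stop at",k); break
go(PAN,.2,YAW+np.pi/2); env.pause(.2)
p,o=blobs("top",*BR,zmin=.0,zmax=.07)
for b in o: print(b[0].round(3),b[2],b[3])
p,o=blobs("wrist",*BR,zmin=.0,zmax=.07)
for b in o: print("w",b[0].round(3),b[2],b[3])
cv2.imwrite("pics/w4.png",p[:,:,::-1])
```

```text
nut [ 0.6045 -0.3698] ang 59 W [0.0242 0.0269] clear [ 0.  9. 25.] [322.0, 194.0]
width 0.02381844132285305 0.02382214711843386
t 20.3833
nut [ 0.4356 -0.2872] ang 55 W [0.024  0.0266] clear [40. 26. -1.] [325.0, 195.0]
width 0.02361974345453214 0.023521015000240526
t 28.5667
moved? [ 0.40423693 -0.36608278]
nut [ 0.4042 -0.3661] ang 57 W [0.0242 0.0271] clear [ 5. 36. 11.] [301.0, 237.0]
width 0.02356457595060674 0.023479162071086274
t 37.4
nut [ 0.4989 -0.3842] ang 32 W [0.0239 0.0262] clear [ -3. -10.  10.] [320.0, 192.0]
width 0.02385319354199203 0.02360886426969949
t 46.5667
[ 0.551 -0.125  0.033] [343.0, 225.0] 17
[0.417 0.597 0.002] [129.0, 260.0] 12
[0.325 0.636 0.003] [116.0, 287.0] 15
[0.318 0.601 0.003] [126.0, 290.0] 18
w [ 0.55  -0.128  0.035] [320.0, 161.0] 347
w [ 0.594 -0.133  0.035] [322.0, 200.0] 1464
```

View pics/w4.png

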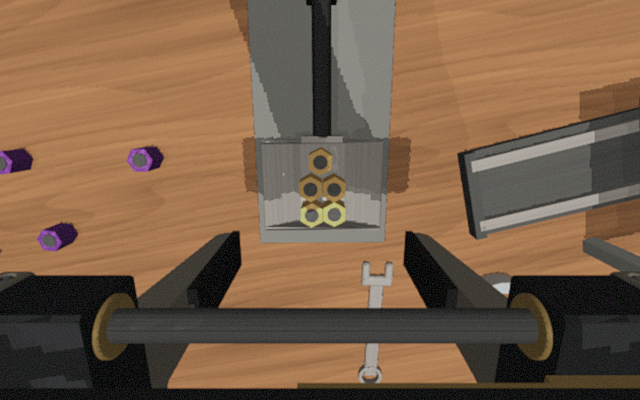

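All five brass nuts stand in the pan at about (322,195), and the wrist view shows only purple nuts left. Next: measure the handle and check the pour path for reachability before moving.

```bash
cat >> h.py <<'E'
TR=np.array([.6015,.2705]); TY=np.arctan2(.0115,.148)
GX=-.120   # grip x in pan frame
def tcp_pose(xy,zf,yaw,phi,flip):
    S=R.from_euler('z',yaw).as_matrix()@R.from_euler('x',-phi).as_matrix()
    F=np.column_stack([[0,-flip,0],[flip*-1,0,0],[0,0,-1]]).astype(float)
    F=np.column_stack([np.cross([0,flip,0],[0,0,-1]),[0,flip,0],[0,0,-1]]).astype(float)
    return np.array([*xy,zf])+S@np.array([GX,0,.008]),S@F
def tray_xy(x,y): return TR+R.from_euler('z',TY).as_matrix()[:2,:2]@np.array([x,y])
E
python3 - <<'E'
from h import *
p,d,X,K=cloud("wrist")
u=np.array([np.cos(YAW),np.sin(YAW)]); v=np.array([-u[1],u[0]])
r=X[...,:2]-PAN; al=r@u; tr=r@v
m=(d>0)&(X[...,2]>.040)&(X[...,2]<.056)&(al>-.24)&(al<-.055)&(abs(tr)<.03)
P=X[m]; print(m.sum(),np.median(P[:,2]))
A=al[m];T=tr[m]
for lo in np.arange(-.24,-.05,.02):
    k=(A>lo)&(A<lo+.02)
    if k.sum()>5: print(round(lo+.01,3),(T[k].min()+T[k].max())/2*1e3,np.ptp(T[k])*1e3)
# front wall / rear wall tops, lips
m=(d>0)&(X[...,2]>.0265)&(abs(al)<.07)&(abs(tr)<.08)
for nm,q in(("al",al[m]),("tr",tr[m])): print(nm,np.percentile(q,[0.5,2,98,99.5]).round(4))
for c in("scene","top"):
    viewer.read_camera(c)
    for n in("tray_in","carrier_post","shelf_edge"):
        print(c,n,[(np.round(r["at"],4).tolist(),round(r["score"],2)) for r in tip_of(c,n)][:1])
q0=env.sense()["joint_positions"]; print(np.round(q0,2))
from math import radians as rd
for flip in(1,-1):
  for sg in(1,-1):
    res=[]
    for ph in(0,20,40,50,62):
        xy=tray_xy(-.008,-.082*sg); pos,ori=tcp_pose(xy,.108,TY+sg*rd(5),sg*rd(ph),flip)
        q=solver.inverse_kinematics(pos,ori); res.append(None if q is None else np.round(q,2).tolist())
    print(flip,sg); [print("  ",r) for r in res]
E
```

```text
2707 0.04777949428255812
-0.17 -0.3943036159364966 17.167220577618846
-0.15 -0.4044177742668657 17.43343530583593
-0.13 -0.42248563019374374 17.772394445241723
-0.11 -0.339342821438506 17.914042457764346
-0.09 0.06497412301380463 17.37189291136546
-0.07 0.05468541218227405 17.663260472762502
-0.05 -0.08998095225018661 39.49713915278941
al [-0.0543 -0.0338  0.0223  0.042 ]
tr [-0.0737 -0.0677  0.066   0.073 ]
scene tray_in [([0.6014, 0.2727, 0.0268], 0.81)]
scene carrier_post [([0.4538, 0.2593, 0.0885], 0.56)]
scene shelf_edge [([0.5308, 0.2819, 0.194], 0.73)]
top tray_in []
top carrier_post []
top shelf_edge [([0.5314, 0.2811, 0.1959], 0.79)]
[ 0.78  0.54 -0.84  1.72  0.44  1.08  1.19]
1 1
   [0.31, 0.55, -0.9, 1.98, 0.57, 0.88, 0.84]
   [0.01, 0.6, -0.81, 1.92, 0.8, 1.16, 0.52]
   [-0.21, 0.75, -0.75, 1.84, 0.95, 1.49, 0.31]
   [-0.32, 0.83, -0.7, 1.79, 0.99, 1.64, 0.25]
   [-0.44, 0.92, -0.6, 1.73, 1.01, 1.79, 0.2]
1 -1
   [-0.07, 0.67, -0.87, 1.8, 0.61, 0.97, 0.36]
   [0.18, 0.63, -0.93, 1.96, 0.37, 0.59, 0.68]
   [0.47, 0.8, -1.07, 2.07, 0.09, 0.34, 1.15]
   [0.6, 0.96, -1.14, 2.1, -0.04, 0.27, 1.41]
   [0.72, 1.19, -1.19, 2.11, -0.17, 0.25, 1.71]
-1 1
   [-0.14, 0.39, -0.31, 2.01, 0.17, 0.77, -1.96]
   [-0.37, 0.47, -0.3, 1.95, 0.53, 0.99, -2.41]
   [-0.49, 0.63, -0.36, 1.85, 0.77, 1.31, -2.69]
   [-0.55, 0.73, -0.36, 1.8, 0.84, 1.47, -2.78]
   [-1.67, 1.41, 1.32, 1.81, -0.32, 1.2, -1.7]
-1 -1
   [-0.48, 0.5, -0.28, 1.83, 0.18, 0.84, -2.44]
   [-0.23, 0.45, -0.37, 1.99, -0.26, 0.55, -1.93]
   [0.16, 0.57, -0.62, 2.09, -0.84, 0.45, -1.18]
   [0.31, 0.68, -0.71, 2.12, -1.09, 0.48, -0.82]
   [0.42, 0.83, -0.74, 2.13, -1.28, 0.58, -0.49]
```

```bash
sed -i 's/^GX=.*/GX=-.135/' h.py
python3 - <<'E'
from h import *
pos,ori=tcp_pose(PAN,.008,YAW,0,1); print(pos)
up=pos+[0,0,.1]
env.reach(up,ori); env.movel(pos,rate=.1); env.pause(.2); print(env.sense()["ee_pos"])
f0=env.sense()["wrist_force"]
for s in(80,60):
    try: effector.grasp(s); print("squeeze",s); break
    except Exception as e: print(repr(e))
s=env.sense(); print(s["gripper_width"],s["grasp_force"])
env.movel(pos+[0,0,.03],rate=.05); env.pause(.3)
s=env.sense(); print(s["gripper_width"],s["grasp_force"],s["wrist_force"]-f0,s["moment"],s["joint_positions"],s["t"])
p,d=viewer.read_camera("scene"); cv2.imwrite("pics/s2.png",cv2.resize(p[170:290,220:380],(800,600))[:,:,::-1])
E
```

```text
[ 0.4441931  -0.10576516  0.016     ]
[ 0.4445251  -0.10602274  0.01647178]
squeeze 80
0.017822841903957786 60.000091195106506
0.017383676303206162 59.9983549118042 [ 1.03179312 -0.34282649 -2.69138951] [0.10962668 0.2184565  0.01077539] [ 0.77322817  0.55150565 -0.7366762   2.14383971  0.60799312  0.66370567
  1.00420616] 51.9083
```

View pics/s2.png

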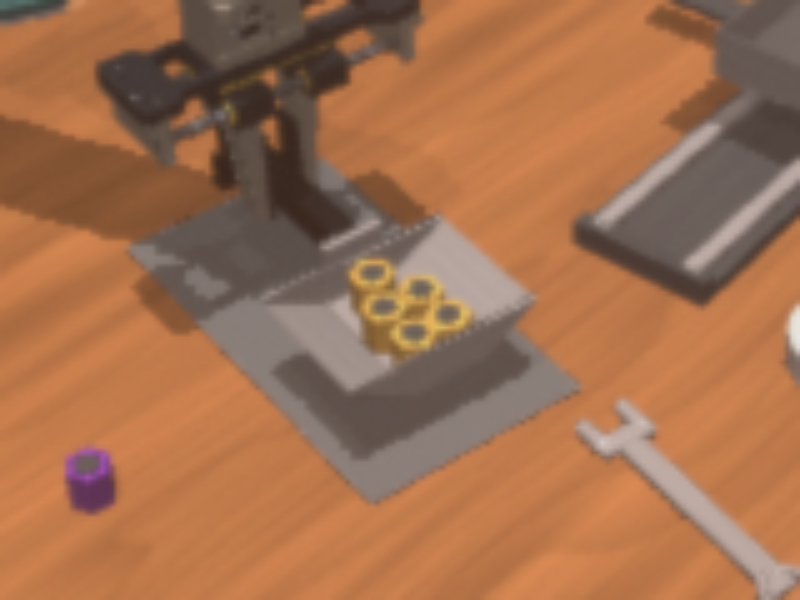

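The scoop is off the mat with five nuts in the pan (around (410,310)). The grip saturates at 60 N. I'll lift further and measure any pitch sag from the nut-top heights.

```bash
cat >> h.py <<'E'
def sag(zf,xy,yaw):
    p,d,X,K=cloud("scene"); h=cv2.cvtColor(p,cv2.COLOR_RGB2HSV)
    S=R.from_euler('z',yaw).as_matrix(); L=(X-np.r_[xy,zf])@S
    m=(d>0)&(abs(L[...,0])<.06)&(abs(L[...,1])<.07)&(abs(L[...,2])<.08)
    steel=m&(h[...,1]<90)
    b=m&(cv2.inRange(h,*BR)>0); out=[]
    for lo in np.arange(-.05,.05,.02):
        k=b&(L[...,0]>lo)&(L[...,0]<lo+.02)
        if k.sum()>8: out.append((round(lo+.01,2),round(float(np.percentile(L[...,2][k],90)),4),int(k.sum())))
    return out
E
python3 - <<'E'
from h import *
print("before",sag(.038,PAN,YAW))
pos,ori=tcp_pose(PAN,.108,YAW,0,1)
env.movel(pos,ori,rate=.08); env.pause(.3); print(sag(.108,PAN,YAW)); s=env.sense(); print(s["wrist_force"],s["moment"])
env.pause(1); print(sag(.108,PAN,YAW))
E
```

```text
before [(np.float64(-0.04), 0.0258, 14), (np.float64(-0.02), 0.0266, 26), (np.float64(-0.0), 0.0266, 51), (np.float64(0.02), 0.0266, 50), (np.float64(0.04), 0.0261, 42)]
[(np.float64(-0.04), 0.0249, 17), (np.float64(-0.02), 0.0262, 32), (np.float64(-0.0), 0.026, 55), (np.float64(0.02), 0.0265, 50), (np.float64(0.04), 0.0264, 41)]
[ 0.21922579  0.11391472 -4.03142372] [0.10424199 0.21557753 0.0256361 ]
[(np.float64(-0.04), 0.026, 15), (np.float64(-0.02), 0.0266, 32), (np.float64(-0.0), 0.0265, 49), (np.float64(0.02), 0.0267, 59), (np.float64(0.04), 0.0267, 37)]
```

No sag, so I'm carrying the scoop in sideways under the shelf.

```bash
cat >> h.py <<'E'
PX,PY,PZ,PW=-.010,-.082,.108,np.radians(5)
def pour_pose(phi,y=PY): return tcp_pose(tray_xy(PX,y),PZ,TY+PW,np.radians(phi),1)
E
python3 - <<'E'
from h import *
for y in(-.30,-.18,PY):
    pos,ori=pour_pose(0,y); env.movel(pos,ori,rate=.1); s=env.sense(); print(s["t"],np.round(s["wrist_force"],1),np.round(s["joint_positions"],2),np.round(s["ee_pos"]-pos,4))
env.pause(.3)
print(sag(PZ,tray_xy(PX,PY),TY+PW))
from math import radians
for ph in range(10,63,8):
    print(ph,np.round(solver.inverse_kinematics(*pour_pose(ph)),2))
p,d=viewer.read_camera("scene"); cv2.imwrite("pics/s3.png",cv2.resize(p[60:260,280:480],(600,600))[:,:,::-1])
E
```

```text
55.2417 [ 0.2 -0.7 -4.6] [ 0.78  0.52 -0.92  2.04  0.55  0.85  1.29] [-0.0005 -0.0005 -0.0003]
56.5917 [ 0.2 -0.8 -4.1] [ 0.55  0.51 -0.93  2.05  0.55  0.84  1.04] [ 0.0001 -0.0007 -0.0001]
57.725 [-0.1 -0.7 -3.7] [ 0.33  0.53 -0.92  2.02  0.56  0.86  0.83] [ 0.0001 -0.0008 -0.0002]
[]
10 [ 0.14  0.52 -0.82  1.99  0.66  0.97  0.67]
18 [-0.01  0.54 -0.75  1.97  0.73  1.08  0.57]
26 [-0.15  0.57 -0.67  1.94  0.77  1.18  0.48]
34 [-0.29  0.61 -0.58  1.91  0.81  1.29  0.41]
42 [-0.42  0.66 -0.49  1.87  0.83  1.38  0.37]
50 [-0.5   0.74 -0.46  1.83  0.86  1.5   0.31]
58 [-0.56  0.81 -0.43  1.79  0.9   1.61  0.26]
```

View pics/s3.png

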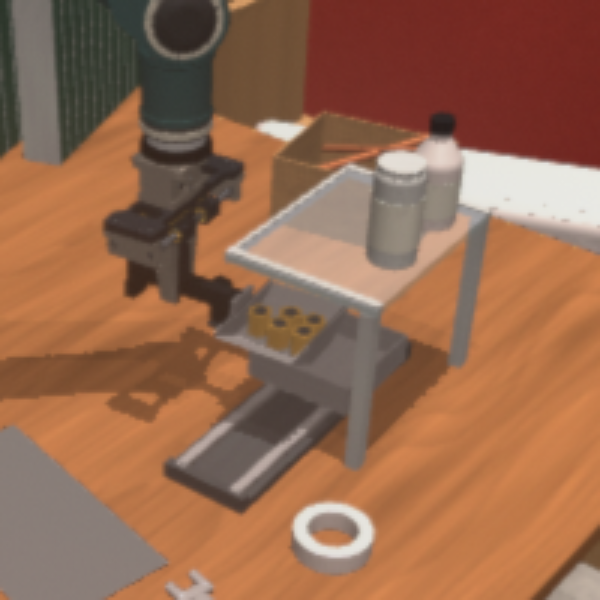

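The pan with its five nuts at (285,325) sits under the shelf beside the tray, with the gripper clear of the shelf edge. Rolling in small steps and watching the forces.

Run:
```python
from h import *
f0=env.sense()["wrist_force"]
for ph in list(range(5,41,5))+list(range(43,62,3)):
    pos,ori=pour_pose(ph); c=env.sense(); dist=np.linalg.norm(pos-c["ee_pos"])
    env.movel(pos,ori,rate=max(dist,3e-4)/.6); s=env.sense()
    print(ph,round(s["t"],1),np.round(s["wrist_force"],1),np.round(s["moment"],2))
    if np.linalg.norm(s["wrist_force"]-f0)>8: print("STOP"); break
env.pause(.5)
p,d=viewer.read_camera("scene"); a=cv2.resize(p[60:260,280:480],(600,600)); cv2.imwrite("pics/s4.png",a[:,:,::-1])
s=env.sense();print(np.round(s["wrist_force"],1),s["joint_positions"])
```

```text
5 58.5 [ 0.9 -0.2 -4.1] [0.21 0.24 0.02]
10 58.9 [ 0.7  0.2 -3.9] [ 0.33  0.34 -0.  ]
15 59.3 [-0.3  0.3 -3.7] [ 0.48  0.25 -0.02]
20 59.7 [ 0.8  0.4 -4.9] [0.63 0.29 0.01]
25 60.0 [ 0.7  0.3 -3.3] [0.73 0.32 0.03]
30 60.4 [-0.9 -0.4 -3.4] [ 0.93  0.35 -0.01]
35 60.8 [-0.1  0.7 -4. ] [1.03 0.4  0.01]
40 61.2 [ 0.3 -0.8 -3.9] [ 1.21  0.48 -0.04]
43 61.5 [ 1.2 -0.1 -3.5] [ 1.23  0.43 -0.03]
46 61.8 [-1.3  0.5 -3.2] [ 1.18  0.28 -0.02]
49 62.1 [-0.4  0.1 -2.3] [ 1.17  0.19 -0.02]
52 62.4 [ 0.  0. -2.] [ 1.2   0.13 -0.01]
55 62.6 [ 0.2 -0.2 -1.7] [1.14 0.13 0.  ]
58 62.9 [-0.6  0.6 -2. ] [1.22 0.21 0.02]
61 63.2 [ 0.2  0.1 -1.5] [1.28 0.17 0.04]
[ 0.1  0.9 -2. ] [-0.51800504  0.8655605  -0.50510024  1.77368296  0.94215777  1.70190436
  0.21685499]
```

View pics/s4.png

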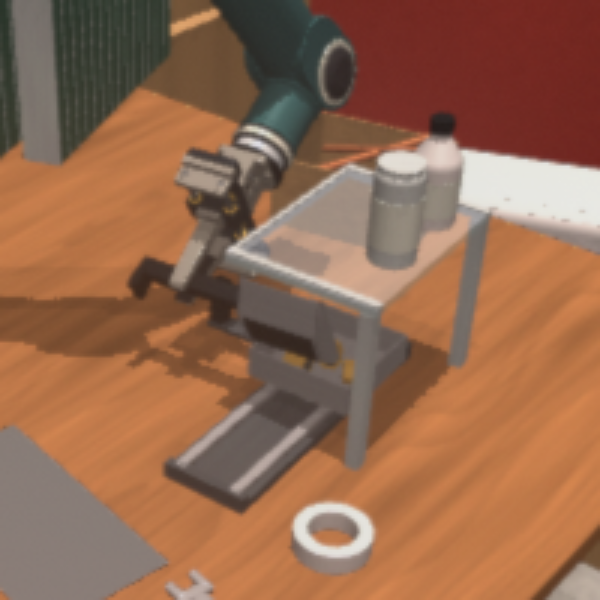

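The scoop is emptied: the wrist load fell from 4 N to 2 N, and brass shows in the tray at (300,355) and (348,370). Rolling back, leaving sideways and laying the scoop on its mat.

Run:
```python
from h import *
for ph in range(54,-1,-6):
    pos,ori=pour_pose(ph); c=env.sense(); dist=np.linalg.norm(pos-c["ee_pos"])
    env.movel(pos,ori,rate=max(dist,3e-4)/.6)
print(np.round(env.sense()["wrist_force"],1))
for y in(-.18,-.30):
    pos,ori=pour_pose(0,y); env.movel(pos,ori,rate=.12)
viewer.read_camera("scene")
p,d=viewer.read_camera("scene"); a=cv2.resize(p[100:250,250:450],(800,600)); cv2.imwrite("pics/s5.png",a[:,:,::-1])
pos,ori=tcp_pose(PAN,.108,YAW,0,1); env.movel(pos,ori,rate=.1)
for z in(.03,.012): 
    pos,ori=tcp_pose(PAN,z,YAW,0,1); env.movel(pos,ori,rate=.06); print(z,np.round(env.sense()["wrist_force"],1))
for z in(.0105,.009,.008):
    pos,ori=tcp_pose(PAN,z,YAW,0,1); env.movel(pos,ori,rate=.01); f=env.sense()["wrist_force"]; print(z,np.round(f,1))
    if f[2]>6: break
print(env.sense()["t"])
```

```text
[-0.2  0.7 -1.4]
0.03 [ 0.1 -0.3 -1.6]
0.012 [-0.1  0.2 -2.1]
0.0105 [-1.   0.2 -2.1]
0.009 [ 0.4 -0.6 -2.6]
0.008 [ 0.4  0.2 -2.1]
73.8583
```

View pics/s5.png

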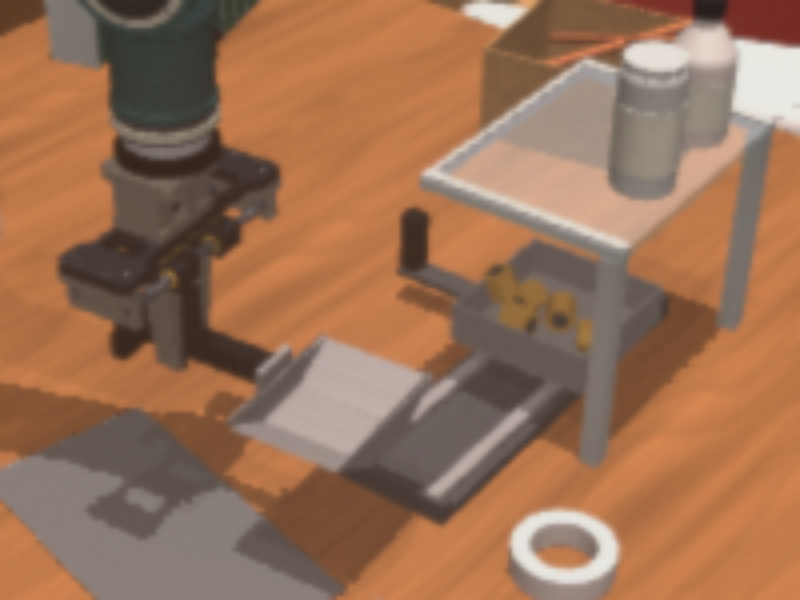

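The tray holds all five nuts, around (500–590, 280–335), and the pan is empty. I'll seat the scoop, release it, and check the nut heights and the scoop's pose.

Run:
```python
from h import *
for z in(.0065,.005,.0035):
    pos,ori=tcp_pose(PAN,z,YAW,0,1); env.movel(pos,ori,rate=.01); env.pause(.1); f=env.sense()["wrist_force"]; print(z,np.round(f,1))
    if f[2]>1: break
effector.release(); env.pause(.3)
pos,ori=tcp_pose(PAN,.15,YAW,0,1); env.movel(pos,ori,rate=.2)
q=solver.inverse_kinematics(*tcp_pose(PAN,.25,YAW,0,1))
p,d,X,K=cloud("scene"); h=cv2.cvtColor(p,cv2.COLOR_RGB2HSV)
L=(X-np.r_[TR,.026])@R.from_euler('z',TY).as_matrix()
b=(cv2.inRange(h,*BR)>0)&(d>0)&(np.abs(L).max(-1)<.1)
print("brass",L[b].min(0).round(3),L[b].max(0).round(3))
for n in("scoop_grip","scoop_pan","scoop","carrier_post","tray_in"):
    print(n,[(np.round(r["at"],3).tolist(),round(r["score"],2)) for r in tip_of("scene",n)][:2])
cv2.imwrite("pics/s6.png",cv2.resize(p[80:280,220:480],(780,600))[:,:,::-1]); print(env.sense()["t"])
```

```text
0.0065 [-5.9  0.2 19.1]Traceback (most recent call last):
  File "<stdin>", line 11, in <module>
    return umr_minimum(a, axis, None, out, keepdims, initial, where)
ValueError: zero-size array to reduction operation minimum which has no identity
```

Run:
```python
from h import *
p,d,X,K=cloud("scene"); h=cv2.cvtColor(p,cv2.COLOR_RGB2HSV)
L=(X-np.r_[TR,.026])@R.from_euler('z',TY).as_matrix()
b=(cv2.inRange(h,(14,90,50),(40,255,255))>0)&(d>0)&(np.abs(L).max(-1)<.09)&(L[...,2]>.004)
print("brass",b.sum(), L[b].min(0).round(3) if b.any() else '',L[b].max(0).round(3) if b.any() else '')
for n in("scoop_grip","scoop_pan","scoop","carrier_post","tray_in"):
    print(n,[(np.round(r["at"],3).tolist(),round(r["score"],2)) for r in tip_of("scene",n)][:2])
cv2.imwrite("pics/s6.png",cv2.resize(p[80:280,220:480],(780,600))[:,:,::-1]); print(env.sense()["t"])
# scoop walls heights (flatness): handle & lips
Ls=(X-np.r_[PAN,.008])@R.from_euler('z',YAW).as_matrix()
m=(d>0)&(abs(Ls[...,1])<.007)&(Ls[...,0]>-.195)&(Ls[...,0]<-.05)&(Ls[...,2]>.02)
if m.sum()>20: print("handle z fit",np.polyfit(Ls[m][:,0],Ls[m][:,2],1),m.sum())
m=(d>0)&(abs(Ls[...,1])<.02)&(abs(Ls[...,0])<.035); print("floor",np.linalg.lstsq(np.c_[Ls[m][:,:2],np.ones(m.sum())],Ls[m][:,2],rcond=None)[0].round(4))
```

```text
brass 260 [-0.061 -0.04   0.004] [0.047 0.041 0.054]
scoop_grip [([0.439, -0.101, 0.036], 0.57), ([0.768, 0.055, -0.003], 0.28)]
scoop_pan [([0.577, -0.132, 0.01], 0.69)]
scoop [([0.576, -0.13, 0.002], 0.84)]
carrier_post [([0.456, 0.259, 0.087], 0.67)]
tray_in [([0.6, 0.271, 0.024], 0.86), ([0.604, 0.279, 0.043], 0.25)]
76.9333
handle z fit [-0.56079243  0.27120048] 720
floor [-0.0022  0.0028 -0.0004]
```

View pics/s6.png

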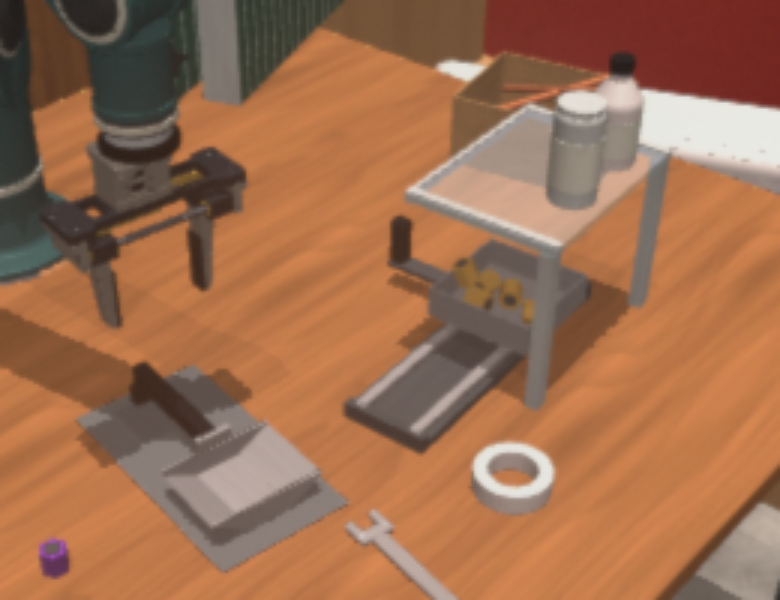

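The scoop lies flat in its original spot. The nuts are all inside the tray, with their tops at most 54 mm above its floor. Now pushing the post at (400,240) from its far side with the fingers shut.

Run:
```python
from h import *
effector.grasp(20); print("shut",env.sense()["gripper_width"])
a=TY+np.pi/2; pt=lambda y:tray_xy(-.151,y)
a=go(pt(.055),.25,a); print(np.round(env.sense()["joint_positions"],2))
env.movel([*pt(.055),.055],rate=.12); env.pause(.4)
f0=env.sense()["wrist_force"]; yd=np.array([-np.sin(TY),np.cos(TY)])
y=.048; hit=None
while y>.0:
    env.movel([*pt(y),.055],rate=.03); env.pause(.1)
    f=np.mean([env.sense()["wrist_force"] for _ in range(3)],0)-f0
    if f[:2]@yd>2: hit=y; break
    y-=.002
print("hit",hit,np.round(f,1),env.sense()["t"],env.sense()["ee_pos"])
viewer.read_camera("scene"); print([(np.round(r["at"],3).tolist(),r["score"]) for r in tip_of("scene","carrier_post")][:1])
```

```text
shut 0.000562877836932383
[ 0.22  0.56 -1.22  1.77  0.57  1.22  0.49]
hit 0.02399999999999998 [-0.2  2.7  0.6] 86.725 [0.44903898 0.28313316 0.05512772]
[([0.454, 0.257, 0.086], 0.65)]
```

Run:
```python
from h import *
pt=lambda y:tray_xy(-.151,y); yd=np.array([-np.sin(TY),np.cos(TY)])
for y in(.01,-.04,-.09,-.13,-.145,-.150,-.153,-.155):
    env.movel([*pt(y),.055],rate=.05 if y>-.14 else .02); s=env.sense(); print(y,np.round(s["wrist_force"],1))
env.pause(.5); s=env.sense(); print(np.round(s["wrist_force"],1),((s["ee_pos"][:2]-TR)@yd).round(4))
env.movel([*pt(-.120),.055],rate=.05); env.movel([*pt(-.120),.26],rate=.2); env.pause(.5)
p,d,X,K=cloud("scene"); h=cv2.cvtColor(p,cv2.COLOR_RGB2HSV)
for n in("carrier_post","tray_in"):
    r=tip_of("scene",n)
    for q in r[:1]: at=np.array(q["at"]); print(n,at.round(3),q["score"],"tray y",((at[:2]-TR)@yd).round(4))
L=(X-np.r_[tray_xy(0,-.18),.026])@R.from_euler('z',TY).as_matrix()
b=(cv2.inRange(h,(14,90,50),(40,255,255))>0)&(d>0)&(np.abs(L).max(-1)<.09)&(L[...,2]>.004)
print("brass",b.sum(), L[b].min(0).round(3),L[b].max(0).round(3))
# post top from depth
for dz in(0,):
    m=(d>0)&(h[...,2]<70)&(abs(L[...,0]+.15)<.03)&(abs(L[...,1])<.05)&(abs(L[...,2]-.062)<.004)
    if m.sum()>5: print("post top mid",((L[m].min(0)+L[m].max(0))/2).round(4),m.sum())
cv2.imwrite("pics/s7.png",cv2.resize(p[80:280,220:480],(780,600))[:,:,::-1]); print(env.sense()["t"])
```

```text
0.01 [ 0.2  0.2 -0.6]
-0.04 [-0.6 -0.7  0. ]
-0.09 [0.  0.6 0.6]
-0.13 [ 0.2 -0.3 -0.2]
-0.145 [0.1 1.3 0.5]
-0.15 [-0.4  5.4 -2.4]
-0.153 [-0.3 -0.2 -0.1]
-0.155 [-0.4  0.3  0.8]
[0.2 1.3 0.1] -0.1551
carrier_post [0.467 0.078 0.091] 0.65 tray y -0.1819
tray_in [0.616 0.092 0.025] 0.6 tray y -0.1792
brass 353 [-0.086 -0.042  0.004] [0.065 0.035 0.056]
post top mid [-0.1425 -0.0054  0.0607] 17
95.5333
```

View pics/s7.png

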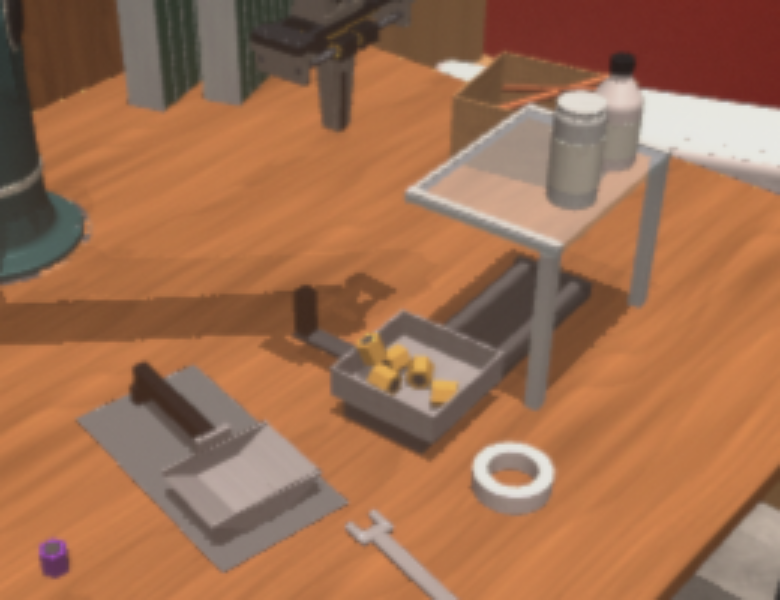

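The carrier dropped into the second detent: force peaked at 5.4 N, then vanished, and the tray reads about 0.180 m. All five nuts are in the tray at (360–450, 345–390), the scoop is on its mat, and the shelf items are undisturbed. Handing in.

```bash
python3 -c "
from station import *
print(workorder.finish_job())"
```

```text
the job is handed in; nothing more can be done
None
```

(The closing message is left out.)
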